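Run the locked length-stop carriage up to the steel end stop

TASK

The carriage on the measuring rail has a spring lock: press its ribbed pad down with your fingertips and, keeping the pad down the whole way, push the carriage along the rail until it stands against the tall steel stop (not the low rubber buffer at the other end). Then let the pad come up again so that the carriage is locked there, and take your hand away. Only press and push: lift or carry nothing, and leave the loose things lying about where they are.

Things in the scene. Friction and masses are not known exactly. Their poses are not given: they have to be found in the camera images.
- rail: Plywood base board 260 x 500 x 18 mm with an aluminium T-rail (460 long, head 36 mm wide) down its middle, screwed to the bench. Origin: centre of the board's underside, on the bench; y runs along the rail, x across it, z up. The rail's top face is 42 mm above the origin.
- carriage_mid (a point): Grey carriage on the rail, 70 mm across it, 94 along it. Point: its centre, 43 mm above the bench; axes as the rail's. At its two ends stand ears, 15 mm thick along the rail, 70 mm across, inner faces 32 mm from the centre, tops 47 mm above this point. Between them is the pad, in a pocket 64 mm long, open to both sides above cheeks whose tops are 17 mm above this point.
- pad_top (a point): Centre of the top face of the black ribbed rubber lock pad between the ears, 46 mm across the rail x 60 mm along it; 68 mm above the bench when up.
- pad (a joint): How far the pad is pressed down (m): about 0 up and locked, 0.007 fully down. Spring: 7 to 8 N to start it, 10 N fully down; the brake eases off over the first 3 mm, is free below that, and grips again as the pad comes up, anywhere on the rail.
- carriage (a joint): Position of the carriage along the rail's y axis (m), 0 at the middle of the rail; it starts within 40 mm of the middle. With the pad down it slides with 1 to 2 N, most surely by pushing on the inner face of an ear; with the pad up its brake holds it against 20 to 30 N.
- stop: Tall steel stop fixed across the rail near one end (either end): a plain block 110 mm across the rail, 24 mm thick, its top 100 mm above the bench, with a round 5 mm bumper on each face, 20 mm across. Origin on the rail's centre line, on the rail's top face, midway through its thickness; y along the rail. The carriage touches the bumper when its centre is 64 mm from this origin.
- buffer: Low round black rubber buffer, 34 mm across and 22 mm high, on the rail near the other end. Origin at its underside on the rail's top face. Not the place to go.
- blank: Loose square wooden blank, 32 x 150 x 32 mm, lying on the board beside the rail; origin under its centre. Leave alone.
- finial: Loose dark turned finial, 28 mm across, 46 mm high, standing on the board; origin under it. Leave alone.
- centre: Loose steel lathe centre, 32 mm across, 54 mm high, standing on the board; origin under it. Leave alone.
- sander: Loose cork sanding block, 65 x 100 x 30 mm, on the bench; origin under its centre. Leave alone.
- bowl: Loose small wooden bowl, 130 mm across, 50 mm high, on the bench; origin under its centre. Leave alone.
- wax: Loose wax jar, 72 mm across, 50 mm high, on the bench; origin under its centre. Leave alone.

How it is judged:
By the outcome, as a careful person would: the job done as asked, in the order asked, and still so for the second after the job is handed in, with the robot touching nothing.
It also fails if it takes over 38 s, if anything falls off the work surface, if the arm or the gripper's body presses on something with over 40 N, if the wrist force passes 120 N, or if a joint passes its speed limit or range.

ROBOT

A 6-joint arm with a two-finger parallel gripper is mounted at the origin on the work surface. World frame = base frame: x ahead of the robot, y to its left, z up, the work surface at z = 0. Lengths are in mm, angles in rad, forces in N, time in s.
With the tool pointing down it reaches from about 425 to 950 mm from the base axis. Payload 14.7 kg.
Tool frame: the origin (TCP) lies at the very end of the fingers, on their centre line; the grasp point (between the pads) lies 19 mm behind it (r.pinch_z is the distance from the TCP to the grasp point, in mm); z points along the fingers, y is the direction in which the jaws open and shut (so a half turn about z gives the same grasp; the last joint's range is limited). The gripper opens to 85 mm and grips with 20 to 120 N. Pads are 22 mm wide; open, the fingers measure 114 mm over their backs; the gripper's body (76 mm by 85 mm) begins 54 mm behind the grasp point. The pads swing forward as they close: fully open they stand 13 mm farther back than shut.
Start: joints at [-1.372, 0.48, 1.596, -0, 1.065, -0.047], TCP at [158.183, -630.453, 231.297] pointing down, gripper open.
Joint ranges: [-2.75, 2.75], [-0.82, 2.05], [0.23, 2.67], [-1.56, 4.7], [0.09, 2.69], [-2.92, 2.92]. Speed limits (rad/s): [1.89, 1.89, 2.39, 3.01, 3.01, 3.01].

INTERFACE

Orientations are given as a rotation vector (axis times angle).
In Python, from station import readout, optics, job_done, r gives the robot as it stands.
- The arm moves only by the shell command python3 -m jog 'ROWS' [FORCE]. ROWS is a JSON object of lists of equal length, an entry for each row: "jaw": the opening, from 0 (shut) to 1 (fully open); "translation": the shift along the tool's x, y, z in m, a list of three; "yaw": the turn about the tool's z in rad. In form: {"jaw": [jaw, ...], "translation": [[x, y, z], ...], "yaw": [yaw, ...]}. A call has 1 to 8 rows; each row shifts and turns the pose as measured when the row begins, along the tool's axes as they then stand; what a row does not reach is not made up. A row lasts 1/12 s, in which the tool goes at most 41.7 mm and 7.16 degrees, less where a joint would pass 70% of its speed; a pose out of reach is approached as far as the arm can. A call with a gripper value outside its range is refused whole. The fingers move at their own pace and stop on an object; FORCE is the grip in N (left out, the last holds). Time passes only in rows, so rows that do not move let the fingers close. It gives the time, the measured TCP pose, the force and the opening at its end, in the units of the state.
- readout.read_state(): the state, without advancing time (a new reading comes with each control period).
- optics.grab_frame(name): name is "side" or "top"; returns (picture, depth): 480x640x3 uint8, blue, green, red; 480x640 float32, mm along the optical axis (not along the pixel's ray), 0 where there is no reading.
- optics.get_calibration(name): a dict with "fx", "fy", "cx", "cy" (pixels), "dist_coeffs" ([k1, k2, p1, p2, k3] as OpenCV has them; the pictures are not rectified), "eye" and "orientation" of the camera in the world. Camera axes: x right, y down, z forward; pixel columns grow to the right and rows downward; lengths in mm; the calibration is good to about 2 mm. A picture is of the moment at which its call begins. get_calibration takes no time and is no camera call.
- job_done(): hands the job in, once; it reports no verdict.
The state is a dict: "t": time; "joint_positions": joint angles; "joint_velocities": joint speeds; "effort": joint torques, N m; "tool_pos": TCP position; "eef_rot": TCP orientation; "wrist_force": force on the tool from outside, world axes, zero at the start; "ft_torque": the same for the moment, N m; "grip_width": finger opening in mm.
Only numpy, scipy, OpenCV 4.12 (cv2) and the standard library are available. Lean on these libraries where they do the work, as an engineer would, in place of code of your own. Each camera call takes 0.05 s, during which the arm holds its last target. There are 200 camera calls.

## Working session

There is one attempt and no reset: what is moved stays moved. The work goes in short steps, Python scripts to look and compute and a shell command to move; the robot and the scene stay as the last step left them, time stands still between calls to the robot, and variables do not carry over. Pictures are saved under pics/ and viewed, about 8 in all and at most 12, crops included, and the job is handed in when it is done.

```bash
mkdir -p pics
cat > h.py <<'E'
import numpy as np, cv2
from scipy.spatial.transform import Rotation as R
from station import readout, optics, job_done, r
def shot(n,f):
    p,d=optics.grab_frame(n); cv2.imwrite(f'pics/{f}.png',p); np.save(f'pics/{f}.npy',d); return p,d
def rotm(c):
    o=np.array(c['orientation'],float)
    return o if o.shape==(3,3) else (R.from_rotvec(o).as_matrix() if o.size==3 else R.from_quat(o).as_matrix())
def w(n,d,u,v):
    c=optics.get_calibration(n); K=np.array([[c['fx'],0,c['cx']],[0,c['fy'],c['cy']],[0,0,1.]])
    x,y=cv2.undistortPoints(np.array([[[u,v]]],float),K,np.array(c['dist_coeffs'],float))[0,0]
    q=d[int(v)-1:int(v)+2,int(u)-1:int(u)+2]; z=np.median(q[q>0]) if (q>0).any() else np.nan
    return rotm(c)@(np.array([x,y,1])*z)+np.array(c['eye'])
E
python3 - <<'E'
from h import *
for n in('top','side'):
    shot(n,n+'0'); print(optics.get_calibration(n))
print(readout.read_state())
E
```

```text
{'fx': 586.6077771434705, 'fy': 586.6077771434705, 'cx': 315.9417718420673, 'cy': 235.2886219631522, 'dist_coeffs': array([-0.096373,  0.      ,  0.      ,  0.      ,  0.      ]), 'eye': array([ 420.38288725,   15.5778851 , 1181.30990873]), 'orientation': array([-2.18896774,  2.15906824, -0.13402184])}
{'fx': 621.5554124866986, 'fy': 621.5554124866986, 'cx': 315.8964730556134, 'cy': 242.32156538419952, 'dist_coeffs': array([-0.07584776,  0.        ,  0.        ,  0.        ,  0.        ]), 'eye': array([ 53.38767803, 923.13820155, 767.74870343]), 'orientation': array([-0.67414506,  2.51339976, -1.33341884])}
{'t': 0.1, 'joint_positions': array([-1.37161134e+00,  4.80741412e-01,  1.59681097e+00, -1.76262141e-05,
        1.06511093e+00, -4.66083700e-02]), 'joint_velocities': array([ 0.00049419, -0.00109411, -0.00261872,  0.0006706 ,  0.00054438,
        0.00025   ]), 'effort': array([ 1.75652473e-03, -9.52257013e+01, -4.31042325e+01,  1.21175826e-04,
        5.32112812e-03, -2.97592214e-05]), 'tool_pos': array([ 158.09774502, -630.09692548,  230.75451665]), 'eef_rot': array([-3.11683786e+00, -3.85002744e-01,  1.52268244e-04]), 'wrist_force': array([ 0.71269113, -0.56873715, -0.25937434]), 'ft_torque': array([ 0.0047229 ,  0.06955381, -0.00809411]), 'grip_width': 85.09899189626279}
```

View pics/top0.png

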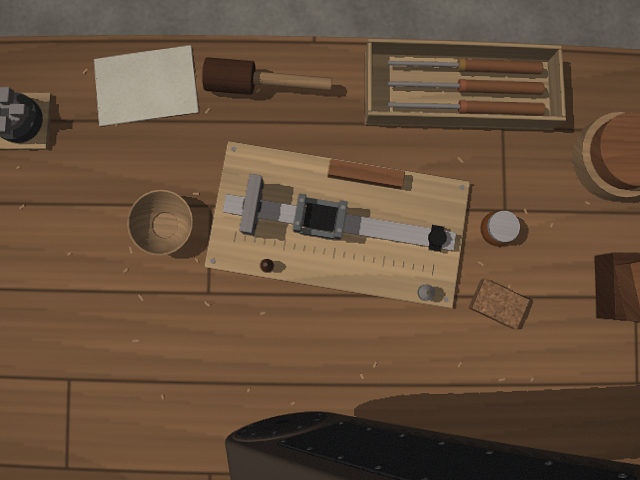

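View pics/side0.png

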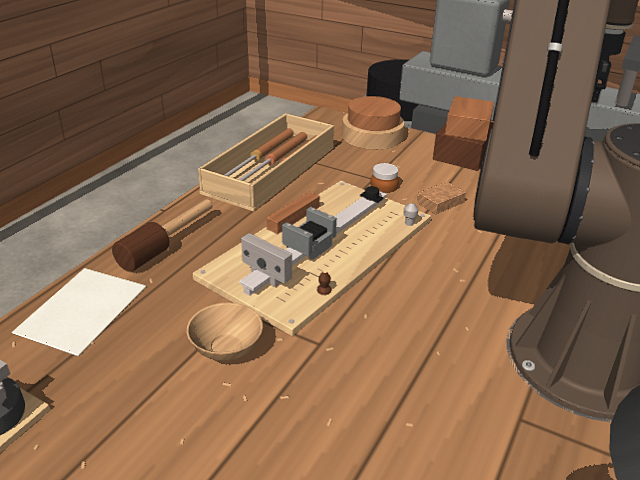

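The top view shows the stop at about (252,205), the carriage at (321,217) with ears at about (299,214) and (343,219), and the buffer at (437,238). The stop is on the left, which is +y in the world. The finial (267,266) and lathe centre (426,292) are clear of the path.

Run:
```python
from h import *
d=np.load('pics/top0.npy'); p=cv2.imread('pics/top0.png')
for n,u,v in[('pad',321,216),('board tl',229,143),('board tr',469,183),('board bl',206,268),('board br',455,307),('railL',230,204),('railR',452,241),('earL',299,214),('earR',343,219),('buf',436,238)]:
    print(n,w('top',d,u,v).round(1))
# point cloud by height in the rail region
pts=np.array([[u,v,*w('top',d,u,v)] for v in range(165,260) for u in range(215,470)])
a=np.array([w('top',d,230,204),w('top',d,400,232)]); 
st=pts[(pts[:,4]>94)&(pts[:,4]<106)&(pts[:,0]<280)]; ear=pts[(pts[:,4]>86)&(pts[:,4]<94)&(pts[:,0]>285)&(pts[:,0]<360)]
pad=pts[(pts[:,4]>64)&(pts[:,4]<72)&(pts[:,0]>300)&(pts[:,0]<345)]
for n,q in(('stop',st),('ears',ear),('pad',pad)): print(n,len(q),q[:,2:].mean(0).round(1), [cv2.minAreaRect(q[:,2:4].astype(np.float32))])
cv2.imwrite('pics/c.png',cv2.resize(p[140:310,200:475],None,fx=2.9,fy=2.9,interpolation=cv2.INTER_CUBIC))
```

```text
pad [577.  -10.9  70.3]
board tl [731.1 176.4  19.5]
board tr [ 659.6 -316.6    5.9]
board bl [477.6 217.2   3.7]
board br [ 4.057e+02 -2.857e+02  4.000e-01]
railL [601.8 167.2  44. ]
railR [ 535.3 -270.    43.4]
earL [577.1  30.9  92.1]
earR [569.  -51.8  91.3]
buf [ 538.5 -233.4   64.6]Traceback (most recent call last):
  File "<stdin>", line 6, in <module>
  File "h.py", line 10, in w
    c=optics.get_calibration(n); K=np.array([[c['fx'],0,c['cx']],[0,c['fy'],c['cy']],[0,0,1.]])
ValueError: time passes only in moves, steps and waits
```

```bash
cat >> h.py <<'E'
def cloud(n,d,u0,u1,v0,v1):
    c=optics.get_calibration(n); K=np.array([[c['fx'],0,c['cx']],[0,c['fy'],c['cy']],[0,0,1.]])
    V,U=np.mgrid[v0:v1,u0:u1]; uv=np.stack([U.ravel(),V.ravel()],1).astype(float)
    xy=cv2.undistortPoints(uv[:,None],K,np.array(c['dist_coeffs'],float))[:,0]; z=d[v0:v1,u0:u1].ravel()
    P=np.c_[xy*z[:,None],z]@rotm(c).T+np.array(c['eye']); return np.c_[uv,P][z>0]
def measure(d):
    P=cloud('top',d,215,470,165,260)
    for n,lo,hi,a,b in(('stop',96,108,215,285),('ears',87,95.5,200,460),('pad',58,74,215,460),('rail',40,47,345,425)):
        q=P[(P[:,4]>lo)&(P[:,4]<hi)&(P[:,0]>a)&(P[:,0]<b)]
        if len(q)>5:
            c=np.median(q[:,2:],0); print(n,len(q),c.round(1),[np.round(x,1) for x in cv2.minAreaRect(q[:,2:4].astype(np.float32))])
E
python3 - <<'E'
from h import *
measure(np.load('pics/top0.npy')); p=cv2.imread('pics/top0.png')
cv2.imwrite('pics/c.png',cv2.resize(p[140:310,200:475],None,fx=2.9,fy=2.9,interpolation=cv2.INTER_CUBIC))
E
```

```text
stop 756 [594.8 121.2 101.5] [array([595.8, 121.2]), array([ 24.6, 110.5]), np.float64(81.4)]
ears 595 [575.   22.1  91.4] [array([574.6,  37.6]), array([185.6, 108.9]), np.float64(76.5)]
pad 1366 [567.3 -12.8  68. ] [array([596.9, -58.6]), array([394.8, 129.2]), np.float64(87.5)]
rail 1383 [ 556.2 -135.6   43.7] [array([ 607.7, -139.2]), array([172.8, 140. ]), np.float64(81.3)]
```

View pics/c.png

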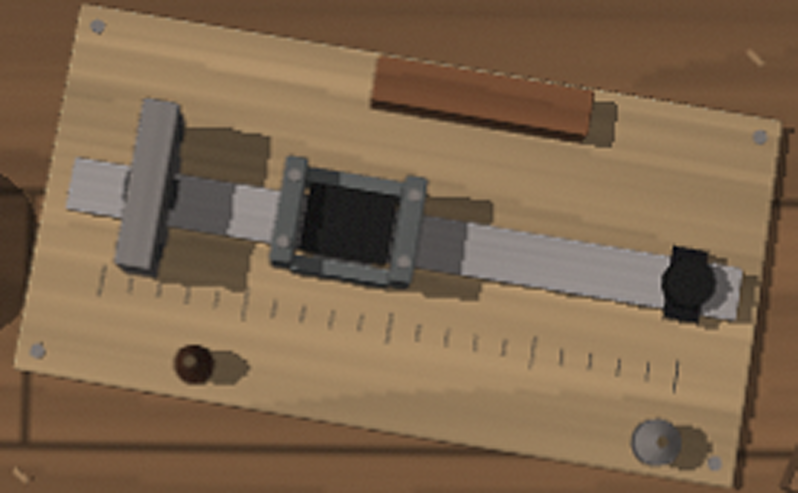

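The crop confirms the stop at the left end (crop 150,185), the pocket centre at about (350,223), and the ears at about (290,211) and (407,231). In the world:

- **Stop:** (596,121).
- **Rail direction:** 81.4°.
- **Carriage centre:** about (574,-9), so it has about 67 mm to travel.

I'll move in high with the jaws shut, then turn tool x along the rail.

```bash
python3 -m jog '{"jaw":[0,0,0,0,0,0,0,0],"translation":[[0.03,-0.027,0],[0.03,-0.027,0],[0.03,-0.027,0],[0.03,-0.027,0],[0.03,-0.027,0],[0.03,-0.027,0],[0.03,-0.027,0],[0.03,-0.027,0]],"yaw":[0,0,0,0,0,0,0,0]}'
```

```text
t: 0.77
tool_pos: [338.4, -358.2, 227.3]
eef_rot: [-3.118, -0.369, 0.003]
wrist_force: [1.6, -0.4, 1.1]
grip_width: 0.3
```

```bash
python3 -m jog '{"jaw":[0,0,0,0,0,0,0,0],"translation":[[0.03,-0.027,0],[0.03,-0.027,0],[0.03,-0.027,0],[0.03,-0.027,0],[0.03,-0.027,0],[0.03,-0.027,0],[0.03,-0.027,0],[0.03,-0.027,0]],"yaw":[0,0,0,0,0,0,0,0]}'; python3 -m jog '{"jaw":[0,0,0,0,0,0,0,0],"translation":[[0.02,-0.02,0],[0.015,-0.015,0],[0,0,0],[0,0,0],[0,0,0],[0,0,0],[0,0,0],[0,0,0]],"yaw":[0,0,-0.12,-0.12,-0.12,-0.12,-0.12,-0.12]}'; python3 -m jog '{"jaw":[0,0,0,0,0],"translation":[[0,0,0],[0,0,0],[0,0,0],[0,0,0],[0,0,0]],"yaw":[-0.12,-0.12,-0.12,-0.12,0]}'
```

```text
t: 1.43
tool_pos: [523.4, -80.6, 227.0]
eef_rot: [-3.118, -0.368, 0.005]
wrist_force: [0.9, -0.6, -0.0]
grip_width: 0.1
t: 2.1
tool_pos: [553.6, -25.9, 224.6]
eef_rot: [-2.766, -1.478, 0.005]
wrist_force: [-0.4, 0.0, -0.2]
grip_width: 0.2
t: 2.52
tool_pos: [552.4, -25.5, 223.2]
eef_rot: [-2.305, -2.122, 0.006]
wrist_force: [-0.4, 0.7, -0.5]
grip_width: -0.1
```

```bash
cat >> h.py <<'E'
def plan(x,y,z,ang=81.4):
    s=readout.read_state(); M=R.from_rotvec(s['eef_rot']).as_matrix()
    a=np.degrees(np.arctan2(M[1,0],M[0,0])); print('t',s['t'],'pos',s['tool_pos'].round(1),'ang',a.round(1),'yaw need',np.radians(a-ang).round(3),'tilt z',M[:,2].round(3))
    print('shift tool mm',(M.T@(np.array([x,y,z])-s['tool_pos'])).round(1),'F',s['wrist_force'].round(1),'w',s['grip_width'])
E
python3 -c "
from h import *
plan(575,-9,231)"
```

```text
t 2.5167 pos [552.4 -25.5 223.2] ang 85.3 yaw need 0.067 tilt z [-0.008  0.004 -1.   ]
shift tool mm [18.3 21.1 -7.9] F [-0.4  0.7 -0.5] w -0.06973246754650707
```

```bash
python3 -m jog '{"jaw":[0,0,0,0,0,0],"translation":[[0.017,0.01,0.0],[0.017,0.01,0.02],[0,0,0.03],[0,0,0.03],[0,0,0.025],[0,0,0]],"yaw":[0.067,0,0,0,0,0]}'
python3 - <<'E'
from h import *
plan(577,5,100)
a,da=shot('top','t1'); b,_=shot('side','s1')
c=np.hstack([cv2.resize(a[170:270,240:380],(480,343),interpolation=cv2.INTER_CUBIC),cv2.resize(b[180:290,220:350],(405,343),interpolation=cv2.INTER_CUBIC)])
cv2.imwrite('pics/c1.png',cv2.resize(c,None,fx=.9,fy=.9))
E
```

```text
t: 3.02
tool_pos: [578.0, 7.6, 115.9]
eef_rot: [-2.408, -2.009, 0.001]
wrist_force: [-2.5, -0.5, -1.3]
grip_width: 0.1
t 3.0167 pos [578.    7.6 115.9] ang 79.7 yaw need -0.03 tilt z [-0.004  0.004 -1.   ]
shift tool mm [-2.8 -0.4 15.9] F [-2.5 -0.5 -1.3] w 0.05555074547143007
```

View pics/c1.png

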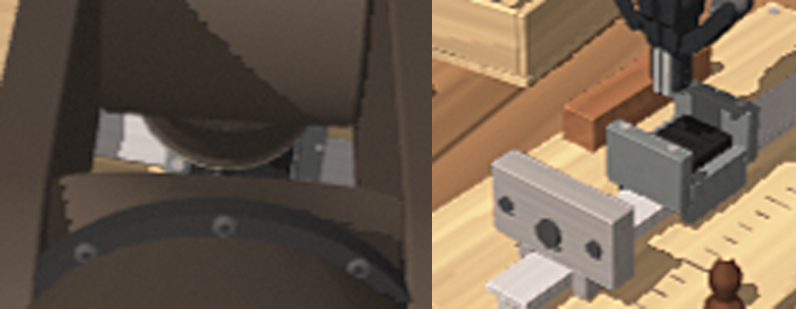

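The side view shows the shut fingers above the pocket, with the jaw spread across the rail. The top view is blocked by the arm. I'll descend into the pocket to just above the pad.

```bash
python3 -m jog '{"jaw":[0,0,0,0],"translation":[[-0.003,0,0.012],[0,0,0.012],[0,0,0.01],[0,0,0.006]],"yaw":[-0.03,0,0,0]}'
python3 - <<'E'
from h import *
plan(577,5,72)
b,_=shot('side','s2')
cv2.imwrite('pics/c2.png',cv2.resize(b[170:290,220:380],None,fx=5,fy=5,interpolation=cv2.INTER_CUBIC))
E
```

```text
t: 3.45
tool_pos: [584.1, 4.0, 85.0]
eef_rot: [2.383, 2.04, 0.015]
wrist_force: [-0.7, 0.2, 0.3]
grip_width: 0.1
t 3.45 pos [584.1   4.   85. ] ang 81.1 yaw need -0.005 tilt z [ 0.01   0.003 -1.   ]
shift tool mm [-0.2 -7.3 12.9] F [-0.7  0.2  0.3] w 0.05871198149617025
```

View pics/c2.png

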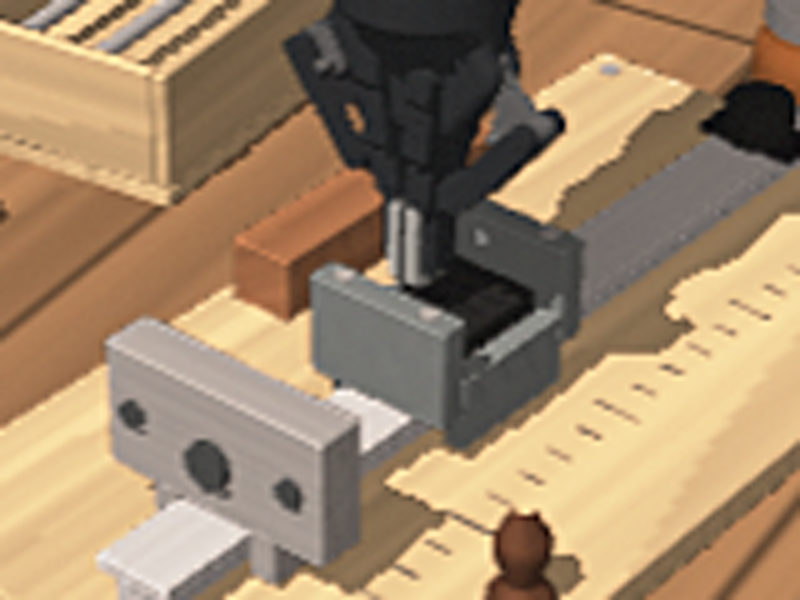

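The fingers are in the pocket behind the stop-side ear, about 8 mm too far towards +x (tool y). I'll correct that and lower to near the pad.

```bash
python3 -m jog '{"jaw":[0,0,0,0],"translation":[[0,-0.008,0],[0,0,0.006],[0,0,0.005],[0,0,0]],"yaw":[0,0,0,0]}'
python3 - <<'E'
from h import *
plan(577,5,62)
E
```

```text
t: 3.83
tool_pos: [575.5, 5.6, 73.3]
eef_rot: [2.385, 2.038, 0.015]
wrist_force: [-0.1, -0.1, -0.7]
grip_width: 0.1
t 3.8333 pos [575.5   5.6  73.3] ang 81.0 yaw need -0.007 tilt z [ 0.01   0.003 -1.   ]
shift tool mm [-0.5  1.5 11.3] F [-0.1 -0.1 -0.7] w 0.07866895110440526
```

```bash
python3 -m jog '{"jaw":[0,0,0,0],"translation":[[0,0.001,0.005],[0,0,0.003],[0,0,0.003],[0,0,0]],"yaw":[-0.007,0,0,0]}';python3 -m jog '{"jaw":[0,0],"translation":[[0,0,0.002],[0,0,0]],"yaw":[0,0]}'
```

```text
t: 4.17
tool_pos: [577.0, 5.6, 62.0]
eef_rot: [2.377, 2.047, 0.016]
wrist_force: [-3.0, -0.3, 8.0]
grip_width: 0.2
t: 4.33
tool_pos: [577.1, 5.6, 60.9]
eef_rot: [2.377, 2.047, 0.016]
wrist_force: [-6.3, 0.1, 13.2]
grip_width: 0.1
```

The pad is at the bottom, with 13 N at z = 61. Next is a first short push along tool x.

```bash
python3 -m jog '{"jaw":[0,0,0,0],"translation":[[0.003,0,0.0003],[0.003,0,0.0003],[0.004,0,0.0003],[0.004,0,0.0003]],"yaw":[0,0,0,0]}'
```

```text
t: 4.67
tool_pos: [579.1, 18.9, 60.9]
eef_rot: [2.377, 2.046, 0.015]
wrist_force: [-3.5, -0.2, 10.6]
grip_width: 0.4
```

```bash
python3 -m jog '{"jaw":[0,0,0,0,0,0],"translation":[[0.004,0,0.0002],[0.004,0,0.0002],[0.004,0,0.0002],[0.004,0,0.0002],[0.004,0,0.0002],[0.004,0,0.0002]],"yaw":[0,0,0,0,0,0]}'
python3 - <<'E'
from h import *
plan(584,50,61)
b,_=shot('side','s3')
cv2.imwrite('pics/c3.png',cv2.resize(b[170:290,220:380],None,fx=5,fy=5,interpolation=cv2.INTER_CUBIC))
E
```

```text
t: 5.17
tool_pos: [582.8, 43.4, 60.9]
eef_rot: [2.377, 2.046, 0.015]
wrist_force: [-2.4, -1.1, 9.5]
grip_width: -0.1
t 5.1667 pos [582.8  43.4  60.9] ang 81.5 yaw need 0.001 tilt z [ 0.01   0.002 -1.   ]
shift tool mm [ 6.7  0.2 -0. ] F [-2.4 -1.1  9.5] w -0.07348129126978648
```

View pics/c3.png

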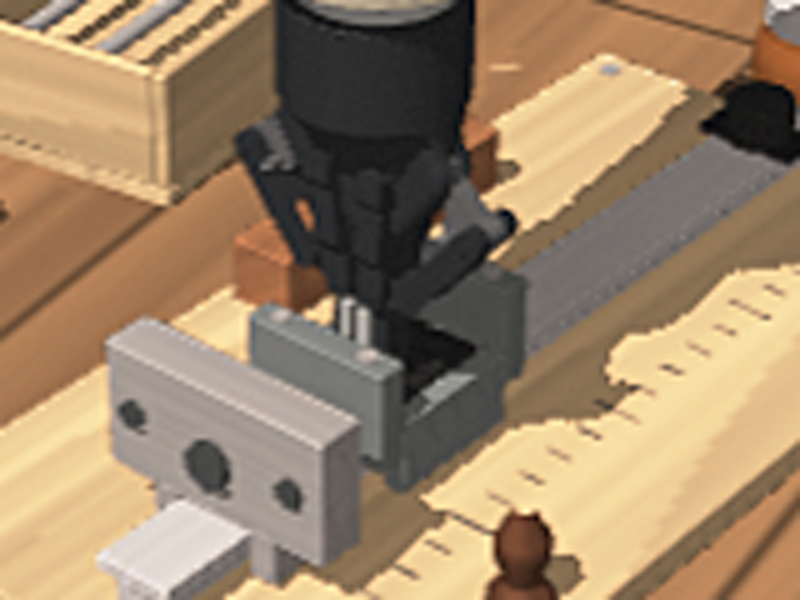

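The carriage is moving, with the gap to the stop roughly halved (front ear near crop 325,350, stop face near 240,400). I'll continue the push, slowing before contact.

```bash
python3 -m jog '{"jaw":[0,0,0,0,0],"translation":[[0.004,0,0.0003],[0.004,0,0.0003],[0.004,0,0.0003],[0.004,0,0.0003],[0.003,0,0.0003]],"yaw":[0,0,0,0,0]}'; python3 -m jog '{"jaw":[0,0],"translation":[[0.002,0,0.0003],[0.002,0,0.0003]],"yaw":[0,0]}'
```

```text
t: 5.63
tool_pos: [585.9, 63.4, 60.9]
eef_rot: [2.376, 2.047, 0.015]
wrist_force: [-3.4, -0.8, 9.9]
grip_width: 0.1
t: 5.8
tool_pos: [586.6, 67.8, 60.9]
eef_rot: [2.376, 2.047, 0.014]
wrist_force: [-3.8, -1.5, 11.4]
grip_width: -0.0
```

```bash
for i in 1 2 ; do python3 -m jog '{"jaw":[0,0],"translation":[[0.002,0,0.0002],[0.002,0,0.0002]],"yaw":[0,0]}' | sed -n '1,4p'; done
```

```text
t: 5.97
tool_pos: [587.2, 71.9, 60.9]
eef_rot: [2.376, 2.048, 0.014]
wrist_force: [-3.2, -1.4, 8.4]
t: 6.13
tool_pos: [588.1, 75.6, 60.9]
eef_rot: [2.374, 2.048, 0.014]
wrist_force: [-2.2, -5.4, 7.9]
```

```bash
for i in 1 2 ; do python3 -m jog '{"jaw":[0,0],"translation":[[0.002,0,0.001],[0.002,0,0.0005]],"yaw":[0,0]}' | sed -n '1,4p'; done
python3 - <<'E'
from h import *
b,_=shot('side','s4')
cv2.imwrite('pics/c4.png',cv2.resize(b[200:290,220:340],None,fx=6.6,fy=6.6,interpolation=cv2.INTER_CUBIC))
E
```

```text
t: 6.3
tool_pos: [589.0, 78.0, 60.8]
eef_rot: [2.372, 2.048, 0.013]
wrist_force: [-5.0, -10.1, 17.7]
t: 6.47
tool_pos: [589.9, 80.1, 60.8]
eef_rot: [2.37, 2.048, 0.011]
wrist_force: [-5.7, -13.1, 12.1]
```

View pics/c4.png

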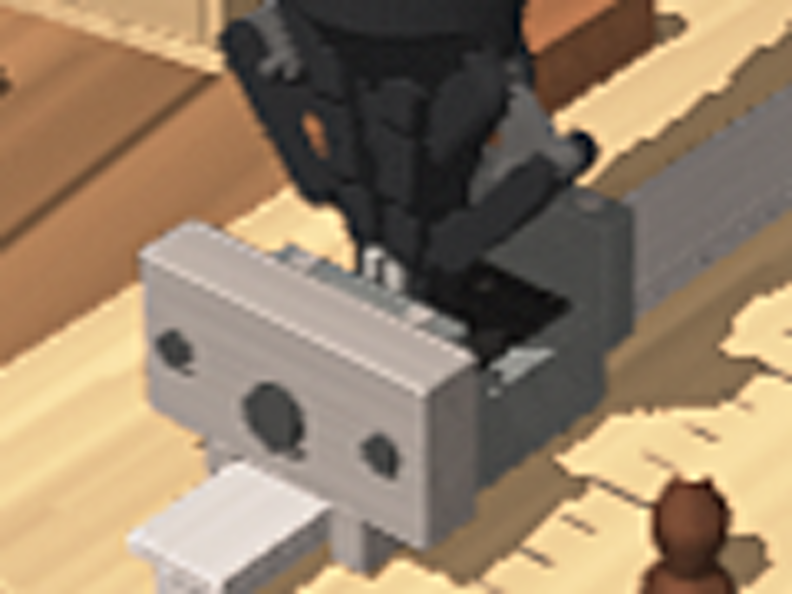

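The front ear is now right behind the stop, and the push force has climbed to 13 N, so the carriage looks to be on the bumper. One more firm push should confirm it.

```bash
python3 -m jog '{"jaw":[0,0],"translation":[[0.003,0,0.0006],[0.003,0,0.0006]],"yaw":[0,0]}' | sed -n '1,4p'
```

```text
t: 6.68
tool_pos: [589.9, 80.2, 60.8]
eef_rot: [2.364, 2.048, 0.001]
wrist_force: [-7.4, -41.5, 23.9]
```

The carriage is hard against the stop: no more travel and 41 N. I'll ease the push to a few newtons with the pad still down, then raise so the brake locks while there is light contact.

```bash
python3 -m jog '{"jaw":[0,0],"translation":[[0.0003,0,0.0006],[0.0003,0,0.0006]],"yaw":[0,0]}' | sed -n '1,4p'
```

```text
t: 6.85
tool_pos: [589.8, 79.0, 60.7]
eef_rot: [2.364, 2.047, -0.001]
wrist_force: [-6.5, 2.4, 17.2]
```

The push over-relaxed slightly (Fy +2.4), so I'll nudge forward again before raising.

```bash
python3 -m jog '{"jaw":[0,0],"translation":[[0.0015,0,0.0004],[0.0012,0,0.0003]],"yaw":[0,0]}' | sed -n '1,4p'
```

```text
t: 7.02
tool_pos: [589.9, 80.0, 60.8]
eef_rot: [2.364, 2.047, -0.003]
wrist_force: [-2.9, -22.4, 11.3]
```

```bash
python3 -m jog '{"jaw":[0,0,0,0],"translation":[[0.0012,0,-0.002],[0.001,0,-0.002],[0.0008,0,-0.002],[0.0005,0,-0.002]],"yaw":[0,0,0,0]}' | sed -n '1,4p'
```

```text
t: 7.35
tool_pos: [589.7, 79.8, 67.5]
eef_rot: [2.362, 2.046, -0.01]
wrist_force: [-0.2, -3.1, -0.4]
```

The pad is up. Next I'll clear the pad, back off the ear and retreat upward.

```bash
python3 -m jog '{"jaw":[0,0,0,0,0,0,0,0],"translation":[[0,0,-0.003],[-0.008,0,-0.003],[-0.008,0,-0.005],[0,0,-0.015],[0,0,-0.03],[0,0,-0.035],[0,0,-0.035],[0,0,-0.03]],"yaw":[0,0,0,0,0,0,0,0]}'; python3 -m jog '{"jaw":[0,0,0,0,0,0,0,0],"translation":[[-0.04,0,-0.005],[-0.04,0,-0.005],[-0.04,0,0],[-0.04,0,0],[-0.04,0,0],[-0.04,0,0],[-0.04,0,0],[0,0,0]],"yaw":[0,0,0,0,0,0,0,0]}'
python3 - <<'E'
from h import *
a,da=shot('top','t5'); b,db=shot('side','s5'); measure(da)
c=np.hstack([cv2.resize(a[150:300,200:400],(440,330),interpolation=cv2.INTER_CUBIC),cv2.resize(b[200:290,225:325],(360,330),interpolation=cv2.INTER_CUBIC)])
cv2.imwrite('pics/c5.png',c)
E
```

```text
t: 8.02
tool_pos: [581.8, 61.7, 224.0]
eef_rot: [2.369, 2.051, -0.026]
wrist_force: [1.5, 0.4, -0.2]
grip_width: 0.2
t: 8.68
tool_pos: [543.2, -227.5, 252.8]
eef_rot: [2.351, 2.049, -0.004]
wrist_force: [-1.1, -0.1, -0.6]
grip_width: -0.1
stop 765 [594.8 121.  101.4] [array([594.5, 113.4]), array([ 40.1, 111. ]), np.float64(82.0)]
ears 561 [584.8  88.2  91.4] [array([576.5,  69.2]), array([113.6, 108.7]), np.float64(71.3)]
pad 1341 [578.7  56.1  68. ] [array([600.7, -56.3]), array([389. , 136.5]), np.float64(87.6)]
rail 1377 [ 556.4 -135.4   43.6] [array([ 602.2, -137.4]), array([152.6, 154.3]), np.float64(0.4)]
```

View pics/c5.png

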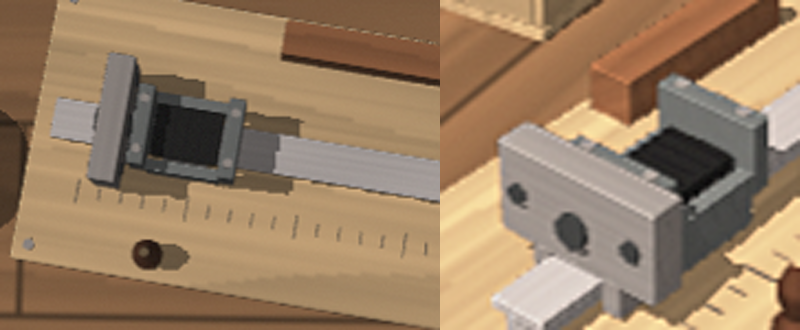

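Run:
```python
from h import *
f=np.array([np.cos(np.radians(81.4)),np.sin(np.radians(81.4))]); o=np.array([595.8,121.2])
for n in('top0','t5'):
    P=cloud('top',np.load(f'pics/{n}.npy'),240,360,190,240); s=(P[:,2:4]-o)@f; c=(P[:,2:4]-o)@[f[1],-f[0]]
    e=s[(abs(P[:,4]-91.4)<2.5)&(abs(c)<30)&(s<-20)]; q=e[e<e.min()+25]
    m=e.min()+47+0; k=(abs(s-m)<22)&(abs(c)<18)
    print(n,'far ear outer/inner',np.percentile(q,[1,99]).round(1),'mean',q.mean().round(1),'pad z',np.median(P[k,4]).round(2), 'all ear',np.histogram(e,bins=np.arange(-190,-15,10))[0])
```

```text
top0 far ear outer/inner [-177.  -162.5] mean -169.9 pad z 70.72 all ear [  0  87  89   0   0   0   0   0   0 106  80   0   0   0   0   0   0]
t5 far ear outer/inner [-109.1  -94.4] mean -101.8 pad z 70.55 all ear [  0   0   0   0   0   0   0   0 115  71   0   0   0   0   0   3 128]
```

```bash
python3 -m jog '{"jaw":[0,0],"translation":[[0,0,0],[0,0,0]],"yaw":[0,0]}'; python3 -c "
from station import job_done
print(job_done())"
```

```text
t: 8.95
tool_pos: [543.1, -222.2, 252.6]
eef_rot: [2.353, 2.05, -0.002]
wrist_force: [-0.3, 0.4, -0.3]
grip_width: -0.4
the job is handed in; nothing more can be done
None
```

The carriage stands against the tall steel stop with its pad up and locked, and I handed the job in at about 9 s. I pressed the pad down with shut fingertips, pushed the carriage about 68 mm to the stop, let the pad up under light forward contact, and took the hand well clear.

- **Pad during the push:** every reading had the fingertips at 60.7–60.9 mm, about 7 mm down, with 8–24 N of downward force.
- **Against the stop:** a last push raised the wrist force along the rail to about 41 N with almost no further travel. I put that force on with the fingertips, not the arm or the gripper body. When I eased off, the fingers came back about 1 mm with a slight backward pull. I pushed forward again to 22 N, then raised the pad.
- **After release:** in the top image the pad is at its starting height (70.6 mm, against 70.7 before). The far ear's mean position is 101.8 mm from the stop's centre. Contact would put it at 103.5 mm, and I take the 1.7 mm difference as camera error, since the calibration is only good to about 2 mm.
- **Loose things and hand:** the finial and blank look undisturbed in the last pictures; I did not re-check the other loose things, which were well away from the path. The hand touches nothing, with wrist force about zero.

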